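# Tighten a unit's cover crosswise in two passes

## Robot

A 6-joint arm with a two-finger parallel gripper is mounted at the origin on the work surface. World frame = base frame: x ahead of the robot, y to its left, z up, the work surface at z = 0. Lengths are in m, angles in degrees, forces in N, time in s.
With the tool pointing down it reaches from about 0.3 to 0.75 m from the base axis. Payload 8.5 kg.
Tool frame: the origin (TCP) lies on the mounting face of the last link; the fingertips stand tip_extent ahead of it and the grasp point (between the pads) lies 155 mm ahead of it (tip_extent is the distance from the TCP to the fingertips, in m); z points along the fingers, y is the line along which they close (so a half turn about z gives the same grasp; the last joint's range is limited). The gripper opens to 85 mm and grips with 20 to 120 N. Pads are 22 mm wide; open, the fingers measure 114 mm over their backs; the gripper's body (76 mm by 85 mm) begins 54 mm behind the grasp point. The pads swing forward as they close: fully open they stand 13 mm farther back than shut.
Start: joints at [-80.919, 21.807, 74.336, -0, 83.858, -12.336], TCP at [0.201, -0.512, 0.405] pointing down, gripper open.
Joint ranges: [-178.18, 178.18], [-50.72, 133.34], [12.68, 142.11], [-81.47, 261.47], [9.98, 163.14], [-165.26, 165.26]. Speed limits (degrees/s): [136.94, 136.94, 180, 180, 180, 180].

## Interface

Orientations are given as a 3x3 rotation matrix whose columns are the frame's x, y, z axes.
In Python, from rig import observe, get_image, camera_params, close_job, tip_extent gives the robot as it stands.
- The arm moves only by the shell command python3 -m creep 'ROWS' [FORCE]. ROWS is JSON, a list of rows, each an object with "jaw": the gripper's target within -1 to 1 (shut at 1, half-way at 0, fully open at -1); "travel": the shift along the world's x, y, z in mm, a list of three; "roll": the turn about the world's z in rad. A call has 1 to 12 rows; each row is the pose to reach, as a shift and turn from the pose commanded when the call began; what a row does not reach only later rows make up. A row lasts 1/10 s, in which the tool goes at most 50 mm and 8.59 degrees, less where a joint would pass 70% of its speed; a pose out of reach is approached as far as the arm can. A call with a gripper value outside its range is refused whole. The fingers move at their own pace and stop on an object; FORCE is the grip in N (left out, the last holds). Time passes only in rows, so rows that repeat a pose let the fingers close. It gives the time, the measured TCP pose, the force, the opening and the grip force at its end, in the units of the state.
- observe(): the state, without advancing time (a new reading comes with each control period).
- get_image(name): name is "scene" or "top" or "wrist"; returns (picture, depth): 384x512x3 uint8, red, green, blue; 384x512 float32, m along the optical axis (not along the pixel's ray), 0 where there is no reading.
- camera_params(name): a dict with "mtx" (3x3 intrinsics, pixels), "dist_coeffs" ([k1, k2, p1, p2, k3] as OpenCV has them; the pictures are not rectified), "extrinsics" (4x4, takes a point from camera to world coordinates). Camera axes: x right, y down, z forward; pixel columns grow to the right and rows downward; lengths in m; the calibration is good to about 2 mm. A picture is of the moment at which its call begins: read the wrist's pose just before it. camera_params takes no time and is no camera call; for the wrist camera it gives the pose at the moment of the call.
- close_job(): hands the job in; it is judged then, once.
The state is a dict: "time_s": time; "q": joint angles; "qvel": joint speeds; "joint_efforts": joint torques, N m; "position": TCP position; "tool_rot": TCP orientation; "ft_force": force on the tool from outside, world axes, zero at the start; "wrist_torque": the same for the moment, N m; "grip_width": finger opening in m; "gripper_force": force on a finger pad.
Only numpy, scipy, OpenCV 4.12 (cv2) and the standard library are available. Lean on these libraries where they do the work, as an engineer would, in place of code of your own. Each camera call takes 0.05 s, during which the arm holds its last target. There are 200 camera calls.

## Task

Tighten the four red thumb screws on the unit's cover clockwise in crisscross order and in two passes, always doing a screw and then the one diagonally opposite before the other two: first give every screw about an eighth of a turn (45 degrees), then go round again crosswise and turn each one fully home, until you feel its stop. Let go when done, and leave the little jar on the cover and everything else on the bench where it is.

Things in the scene. Friction and masses are not known exactly. Their poses are not given: they have to be found in the camera images.
- cover_center (a point): Middle of the top face of the grey eight-sided cover (214 mm across flats, 10 mm thick, 109 mm above the bench) on a black instrument unit that is fixed to the bench. Axes: x and y along the unit's sides (red terminals on its +x side), z up. Four red screw heads stand near its corners, at (x, y) = (+-66, +-66) mm; a white paper label lies flat in the middle.
- screwA_grip (a point): Centre of the red bar-shaped head of thumb screw A, at (+66, +66) mm in the cover's axes, diagonally opposite screw C. Bar 40 mm long (x axis, white dot at +x end), 14 thick (y), 28 high (z up); this point is 28 mm above the cover. Under the bar a stem, radius 6, 10 long, and a collar, radius 12, 4 high. The head does not sink; the direction it points in when loose or home differs from screw to screw.
- screwA (a joint): Turn of screw A in rad: grows as it is tightened, clockwise seen from above; starts loose at 0 to 0.2, fully home at 1.65 (a hard stop, felt as a sharp rise of torque). Tightening torque about 0.09 N m when loose rising to 0.16 N m just before the stop; it stays where it is left. A weak grip slips on the bar.
- screwB_grip (a point): Centre of the red bar-shaped head of thumb screw B, at (-66, +66) mm in the cover's axes, diagonally opposite screw D. Bar 40 mm long (x axis, white dot at +x end), 14 thick (y), 28 high (z up); this point is 28 mm above the cover. Under the bar a stem, radius 6, 10 long, and a collar, radius 12, 4 high. The head does not sink; the direction it points in when loose or home differs from screw to screw.
- screwB (a joint): Turn of screw B in rad: grows as it is tightened, clockwise seen from above; starts loose at 0 to 0.2, fully home at 1.65 (a hard stop, felt as a sharp rise of torque). Tightening torque about 0.09 N m when loose rising to 0.16 N m just before the stop; it stays where it is left. A weak grip slips on the bar.
- screwC_grip (a point): Centre of the red bar-shaped head of thumb screw C, at (-66, -66) mm in the cover's axes, diagonally opposite screw A. Bar 40 mm long (x axis, white dot at +x end), 14 thick (y), 28 high (z up); this point is 28 mm above the cover. Under the bar a stem, radius 6, 10 long, and a collar, radius 12, 4 high. The head does not sink; the direction it points in when loose or home differs from screw to screw.
- screwC (a joint): Turn of screw C in rad: grows as it is tightened, clockwise seen from above; starts loose at 0 to 0.2, fully home at 1.65 (a hard stop, felt as a sharp rise of torque). Tightening torque about 0.09 N m when loose rising to 0.16 N m just before the stop; it stays where it is left. A weak grip slips on the bar.
- screwD_grip (a point): Centre of the red bar-shaped head of thumb screw D, at (+66, -66) mm in the cover's axes, diagonally opposite screw B. Bar 40 mm long (x axis, white dot at +x end), 14 thick (y), 28 high (z up); this point is 28 mm above the cover. Under the bar a stem, radius 6, 10 long, and a collar, radius 12, 4 high. The head does not sink; the direction it points in when loose or home differs from screw to screw.
- screwD (a joint): Turn of screw D in rad: grows as it is tightened, clockwise seen from above; starts loose at 0 to 0.2, fully home at 1.65 (a hard stop, felt as a sharp rise of torque). Tightening torque about 0.09 N m when loose rising to 0.16 N m just before the stop; it stays where it is left. A weak grip slips on the bar.
- ring_case_center (a point): small white jar with a blue cap, 28 across, 26 high, standing on the middle of the cover; point at its centre; not to be disturbed (sizes in mm).
- parts_tray_center (a point): shallow black divided tray 130 x 80 x 30 beside the unit; point at its centre; not to be disturbed (sizes in mm).
- driver_grip (a point): yellow-handled screwdriver lying beside the unit; point on its handle; not to be disturbed (sizes in mm).
- meter_center (a point): yellow multimeter 150 x 78 x 34 lying on the bench; point at its centre; not to be disturbed (sizes in mm).
- flux_center (a point): white bottle 48 across, 110 high; point at its centre; not to be disturbed (sizes in mm).
- spool_center (a point): metal spool 56 across, 46 high; point at its centre; not to be disturbed (sizes in mm).

How it is judged (in metres and radians):
On the way, in this order (a step that is already met when the one before it is completed fails the run):
1. first pass, first diagonal: two opposite screws each turned part way (past 0.5 rad, not past 1.3), the other two still loose (below 0.4) (((value of joint each of screwA, screwC above 0.5 rad and value of joint each of screwB, screwD below 0.4 rad) or (value of joint each of screwB, screwD above 0.5 rad and value of joint each of screwA, screwC below 0.4 rad)) and value of joint each of screwA, screwB, screwC, screwD below 1.3 rad), for 0.2 s.
2. first pass done: all four screws part way (0.5 to 1.3 rad) (value of joint screwA between 0.5 and 1.3 rad and value of joint screwB between 0.5 and 1.3 rad and value of joint screwC between 0.5 and 1.3 rad and value of joint screwD between 0.5 and 1.3 rad), for 0.2 s.
3. second pass, first diagonal: two opposite screws fully home (past 1.55 rad), the other two still part way (below 1.3) (((value of joint each of screwA, screwC above 1.55 rad and value of joint each of screwB, screwD below 1.3 rad) or (value of joint each of screwB, screwD above 1.55 rad and value of joint each of screwA, screwC below 1.3 rad))), for 0.2 s.
At the end, for the whole second after the job is handed in: All four screws are fully home (past 1.55 of 1.65 rad) and at rest, the robot has let go, and the jar, tray, screwdriver, meter, bottle and spool are within 20 mm of where they started (value of joint each of screwA, screwB, screwC, screwD above 1.55 rad and velocity of joint screwA between -0.1 and 0.1 rad/s and velocity of joint screwB between -0.1 and 0.1 rad/s and velocity of joint screwC between -0.1 and 0.1 rad/s and velocity of joint screwD between -0.1 and 0.1 rad/s and distance of each of ring_case_center, parts_tray_center, driver_grip, meter_center, flux_center, spool_center from where it was at the start of the episode below 0.02 m); the robot touches nothing.
It fails at once if a screw is driven towards home (past 1.35 rad) while another has not had its first partial turn (below 0.45) (value of joint any of screwA, screwB, screwC, screwD above 1.35 rad and value of joint any of screwA, screwB, screwC, screwD below 0.45 rad).
It fails at once if a bystander is moved by more than 20 mm (distance of any of ring_case_center, parts_tray_center, driver_grip, meter_center, flux_center, spool_center from where it was at the start of the episode above 0.02 m).
It also fails if it takes over 72 s, if anything falls off the work surface, if the arm or the gripper's body presses on something with over 40 N, if the wrist force passes 120 N, or if a joint passes its speed limit or range.

## Working session

There is one attempt and no reset: what is moved stays moved. The work goes in short steps, Python scripts to look and compute and a shell command to move; the robot and the scene stay as the last step left them, time stands still between calls to the robot, and variables do not carry over. Pictures are saved under pics/ and viewed, at most 10 in all, crops included, and the job is handed in when it is done.

```bash
mkdir -p pics; python3 - <<'E'
from rig import *
import cv2,numpy as np
o=observe();print({k:np.round(v,3).tolist() for k,v in o.items()},tip_extent)
for n in("top","scene"):
    im,d=get_image(n);cv2.imwrite(f'pics/{n}0.png',im[:,:,::-1]);np.savez(f'{n}0.npz',im=im,d=d)
    print(n,camera_params(n))
E
```

```text
{'time_s': 0.0, 'q': [-80.919, 21.841, 74.385, 0.0, 83.858, -12.336], 'qvel': [-0.001, -0.08, -0.019, -0.019, -0.011, 0.047], 'joint_efforts': [-0.001, -44.846, -23.128, -0.0, 0.005, 0.0], 'position': [0.201, -0.512, 0.404], 'tool_rot': [[0.931, 0.365, -0.0], [0.365, -0.931, 0.001], [0.0, -0.001, -1.0]], 'ft_force': [-0.305, -0.118, 0.123], 'wrist_torque': [-0.007, 0.008, -0.021], 'gripper_force': 0.0, 'grip_width': 0.085} 0.1734
top {'mtx': array([[370.9004422 ,   0.        , 259.33040917],
       [  0.        , 370.9004422 , 192.28106472],
       [  0.        ,   0.        ,   1.        ]]), 'dist_coeffs': array([-0.11634291,  0.        ,  0.        ,  0.        ,  0.        ]), 'extrinsics': array([[-0.01226429, -0.99503646,  0.09875234,  0.45848887],
       [-0.99989022,  0.01138263, -0.00948648,  0.02177382],
       [ 0.00831533, -0.09885785, -0.99506682,  1.0780094 ],
       [ 0.        ,  0.        ,  0.        ,  1.        ]])}
scene {'mtx': array([[414.17211691,   0.        , 246.41594314],
       [  0.        , 414.17211691, 193.02729138],
       [  0.        ,   0.        ,   1.        ]]), 'dist_coeffs': array([0.00521701, 0.        , 0.        , 0.        , 0.        ]), 'extrinsics': array([[ 0.68423002,  0.48995659, -0.54015907,  1.14090852],
       [ 0.72923605, -0.45293766,  0.51289596, -0.52976037],
       [ 0.00663837, -0.74484227, -0.66720755,  0.83582011],
       [ 0.        ,  0.        ,  0.        ,  1.        ]])}
```

View pics/top0.png

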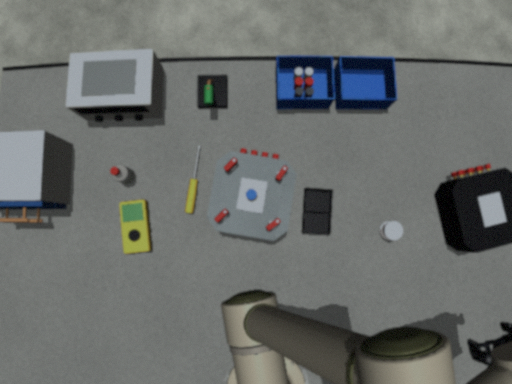

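The top view shows the cover centred near (252,195), with red screws at (231,165), (281,173), (222,215) and (272,225). The red terminals at (260,153) mark its +x side.

```bash
cat > h.py <<'E'
from rig import *
import cv2,numpy as np
def ray(p,n,z,par=None):
    c=par or camera_params(n);T=c['extrinsics'];u=cv2.undistortPoints(np.float32(p).reshape(-1,1,2),c['mtx'],c['dist_coeffs']).reshape(-1,2)
    d=np.c_[u,np.ones(len(u))]@T[:3,:3].T;o=T[:3,3];return o+d*((z-o[2])/d[:,2])[:,None]
def world(d,n,par=None):
    c=par or camera_params(n);v,u=np.mgrid[:d.shape[0],:d.shape[1]];T=c['extrinsics']
    q=cv2.undistortPoints(np.float32(np.c_[u.ravel(),v.ravel()]).reshape(-1,1,2),c['mtx'],c['dist_coeffs']).reshape(-1,2)
    return ((np.c_[q,np.ones(len(q))]*d.reshape(-1,1))@T[:3,:3].T+T[:3,3]).reshape(*d.shape,3)
def red(im):
    h=cv2.cvtColor(im,cv2.COLOR_RGB2HSV);return (((h[...,0]<8)|(h[...,0]>172))&(h[...,1]>130)&(h[...,2]>70)).astype(np.uint8)
def bars(im,d,n,amin,par=None):
    W=world(d,n,par);m=red(im);k,l,s,c=cv2.connectedComponentsWithStats(m)
    for i in range(1,k):
        if s[i,4]<amin: continue
        g=W[l==i];g=g[(g[:,2]>.143)&(g[:,2]<.162)]
        P=ray(c[i:i+1],n,.151,par)[0]
        if len(g)<amin//2: print('px',c[i].round(),'area',s[i,4],'not a top',W[l==i][:,2].mean().round(3));continue
        r=cv2.minAreaRect(np.float32(g[:,:2]*1000));b=cv2.boxPoints(r);e=max(b[1]-b[0],b[2]-b[1],key=np.linalg.norm)
        w,v=np.linalg.eigh(np.cov(g[:,:2].T));a=np.degrees(np.arctan2(v[1,1],v[0,1]))%180
        print('px',c[i].round(),'area',s[i,4],'top mean',g.mean(0).round(4),'rect',np.round(r[0],1),np.round(r[1],1),'rectang',round(float(np.degrees(np.arctan2(e[1],e[0]))%180),1),'pca',a.round(1))
E
python3 - <<'E'
from h import *
z=np.load('top0.npz');bars(z['im'],z['d'],'top',25)
W=world(z['d'],'top');print(W[195,235],W[230,250])
print(camera_params('wrist'), observe()['tool_rot'])
E
```

```text
px [298.  81.] area 53 not a top 0.079
px [308.  81.] area 53 not a top 0.06
px [229. 166.] area 59 top mean [0.6195 0.0885 0.1509] rect [620.3  88.4] [13.  28.7] rectang 135.0 pca 133.4
px [114. 171.] area 46 not a top 0.109
px [467. 171.] area 117 not a top 0.072
px [280. 175.] area 48 top mean [ 0.5946 -0.0401  0.151 ] rect [595.5 -40.8] [11.  28.1] rectang 140.8 pca 140.6
px [219. 217.] area 52 top mean [0.4901 0.1135 0.1509] rect [490.3 112.8] [12.3 24.7] rectang 135.1 pca 135.6
px [271. 225.] area 45 top mean [ 0.4672 -0.0152  0.152 ] rect [467.6 -15.4] [11.3 24.6] rectang 127.7 pca 125.4
[0.54830825 0.07650829 0.10802137] [0.45631426 0.03800041 0.11033011]
{'mtx': array([[287.74027583,   0.        , 260.81536991],
       [  0.        , 287.74027583, 192.56180061],
       [  0.        ,   0.        ,   1.        ]]), 'dist_coeffs': array([-0.00075982,  0.        ,  0.        ,  0.        ,  0.        ]), 'extrinsics': array([[ 0.36494549, -0.8993655 , -0.24074153,  0.26253865],
       [-0.93102823, -0.35284012, -0.09322168, -0.48830196],
       [-0.00110291,  0.258158  , -0.96610208,  0.37222912],
       [ 0.        ,  0.        ,  0.        ,  1.        ]])} [[ 9.30948594e-01  3.65150205e-01 -2.08703468e-04]
 [ 3.65150158e-01 -9.30947734e-01  1.29589480e-03]
 [ 2.78904232e-04 -1.28261955e-03 -9.99999139e-01]]
```

View pics/scene0.png

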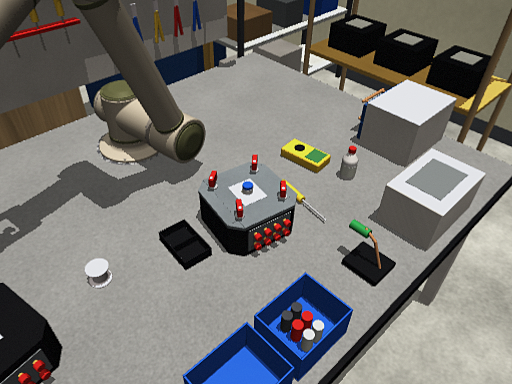

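The scene view confirms the layout: four red screws around the label and jar at (248,187), with nothing tall nearby. Next is a closer wrist view. The coarse centre is (0.543, 0.037), unit yaw about -11 deg.

```bash
python3 -m creep '[{"jaw":-1,"travel":[0,0,80],"roll":0.1},{"jaw":-1,"travel":[320,450,80],"roll":1.0},{"jaw":-1,"travel":[320,450,80],"roll":1.0},{"jaw":-1,"travel":[320,450,80],"roll":1.0},{"jaw":-1,"travel":[320,450,80],"roll":1.0},{"jaw":-1,"travel":[320,450,80],"roll":1.0},{"jaw":-1,"travel":[320,450,80],"roll":1.0},{"jaw":-1,"travel":[320,450,80],"roll":1.0},{"jaw":-1,"travel":[320,450,80],"roll":1.0},{"jaw":-1,"travel":[320,450,80],"roll":1.0},{"jaw":-1,"travel":[320,450,80],"roll":1.0},{"jaw":-1,"travel":[320,450,80],"roll":1.0}]' 80
python3 -m creep '[{"jaw":-1,"travel":[0,0,0],"roll":0},{"jaw":-1,"travel":[0,0,0],"roll":0},{"jaw":-1,"travel":[0,0,0],"roll":0}]'
python3 - <<'E'
from h import *
p=camera_params('wrist');im,d=get_image('wrist');cv2.imwrite('pics/w0.png',im[:,:,::-1]);np.savez('w0.npz',im=im,d=d,**p)
o=observe();print(o['time_s'],o['position'],np.degrees(np.arctan2(o['tool_rot'][1][1],o['tool_rot'][0][1])))
bars(im,d,'wrist',150,p)
E
```

```text
time_s: 1.3
position: [0.5199, -0.0624, 0.4845]
tool_rot: [[0.196, 0.981, -0.0], [0.981, -0.196, 0.0], [-0.0, -0.0, -1.0]]
ft_force: [0.9, -1.1, -0.4]
grip_width: 0.0855
gripper_force: 0.0
time_s: 1.6
position: [0.5188, -0.0652, 0.4843]
tool_rot: [[0.197, 0.98, -0.001], [0.98, -0.197, -0.0], [-0.0, -0.001, -1.0]]
ft_force: [-0.4, -0.3, 0.4]
grip_width: 0.0854
gripper_force: 0.0
1.65 [ 0.51865042 -0.06548046  0.48443633] -11.38583568377833
px [202.   9.] area 403 top mean [0.497  0.1041 0.1487] rect [496.5 107.2] [13.7 33.1] rectang 132.9 pca 143.5
px [343.   7.] area 294 top mean [0.6263 0.0794 0.1488] rect [626.9  82.8] [13.7 30.5] rectang 135.2 pca 145.3
px [206. 143.] area 463 top mean [ 0.4704 -0.0175  0.1492] rect [470.9 -19.6] [13.7 38.4] rectang 124.6 pca 127.1
px [330. 142.] area 410 top mean [ 0.5974 -0.0415  0.1494] rect [599.8 -43.2] [13.1 39.1] rectang 145.4 pca 144.9
```

View pics/w0.png

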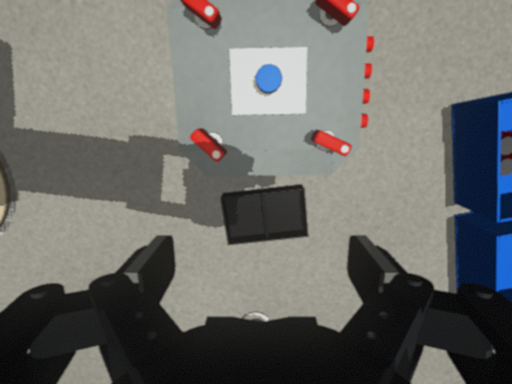

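The far screws are cut at the top edge (202,9) and (343,7); C (206,143) and D (330,142) are clear. I'll shift 60 mm and measure from the depth (top plane, so the white dot is included).

```bash
python3 -m creep '[{"jaw":-1,"travel":[12,50,0],"roll":0},{"jaw":-1,"travel":[12,50,0],"roll":0},{"jaw":-1,"travel":[12,50,0],"roll":0},{"jaw":-1,"travel":[12,50,0],"roll":0},{"jaw":-1,"travel":[12,50,0],"roll":0}]' >/dev/null
cat >> h.py <<'E'
def tops(im,d,par):
    W=world(d,'wrist',par);rm=cv2.dilate(red(im),np.ones((9,9)))
    m=((W[...,2]>.143)&(W[...,2]<.158)&(rm>0)).astype(np.uint8);k,l,s,c=cv2.connectedComponentsWithStats(m)
    for i in range(1,k):
        if s[i,4]<120: continue
        cs,_=cv2.findContours((l==i).astype(np.uint8),cv2.RETR_EXTERNAL,cv2.CHAIN_APPROX_NONE)
        g=ray(max(cs,key=len).reshape(-1,2),'wrist',.151,par)[:,:2]*1000
        r=cv2.minAreaRect(np.float32(g));b=cv2.boxPoints(r);e=max(b[1]-b[0],b[2]-b[1],key=np.linalg.norm)
        f=W[l==i];v=np.linalg.eigh(np.cov(f[:,:2].T))[1][:,1]
        print(c[i].round(),s[i,4],'mean',(f.mean(0)*1000).round(1),'rect',np.round(r[0],1),np.round(r[1],1),'ang',(np.degrees(np.arctan2(e[1],e[0]))%180).round(1),(np.degrees(np.arctan2(v[1],v[0]))%180).round(1))
def look(n):
    p=camera_params('wrist');im,d=get_image('wrist');cv2.imwrite(f'pics/{n}.png',im[:,:,::-1])
    o=observe();R=o['tool_rot'];print(o['time_s'],o['position'],'tooly',np.degrees(np.arctan2(R[1][1],R[0][1])))
    tops(im,d,p)
E
python3 -c "
from h import *
look('w1')
z=np.load('w0.npz');tops(z['im'],z['d'],{k:z[k] for k in ('mtx','dist_coeffs','extrinsics')})"
```

```text
2.2 [ 0.53090946 -0.01550997  0.48459507] tooly -11.383250531691248
[332.  59.] 660 mean [623.   86.  149.1] rect [622.5  85.5] [15.  39.3] ang 134.9 134.6
[198.  62.] 628 mean [494.7 109.5 149.4] rect [495.1 108.9] [13.7 40.2] ang 133.0 133.2
[207. 191.] 477 mean [471.4 -18.7 149.1] rect [472.  -18.4] [15.3 39.1] ang 124.9 125.7
[327. 189.] 462 mean [599.5 -42.2 149.2] rect [599.3 -41.7] [14.1 40.3] ang 144.4 144.7
[203.   9.] 472 mean [498.3 103.4 149. ] rect [496.6 106. ] [14.4 35. ] ang 133.9 144.9
[344.   7.] 424 mean [627.5  78.8 148.7] rect [624.8  81.4] [15.6 31.1] ang 136.6 148.5
[207. 145.] 523 mean [471.3 -19.4 149.3] rect [471.8 -19.3] [14.7 39.4] ang 125.4 125.4
[332. 143.] 509 mean [599.3 -42.7 149.3] rect [599.  -42.6] [13.8 39.9] ang 144.5 144.2
```

View pics/w1.png

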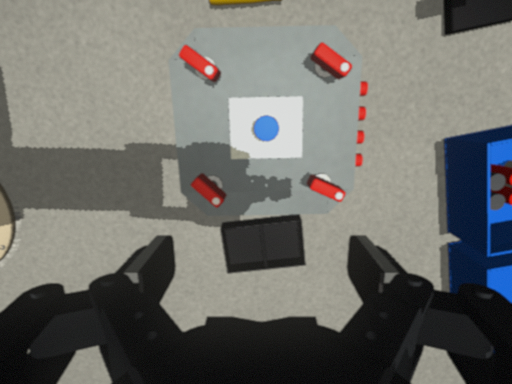

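The four bars measure 14 x 40 mm at z = 0.149 and 130 mm apart, which matches the given sizes. Screw bars in order are A (623.6,86.4) at 134.7°, B (494.5,110) at 133°, C (471,-19) at 125.3°, D (600,-42.7) at 144.5°. I go over A first.

```bash
cat > st.py <<'E'
from h import *
o=observe();R=o['tool_rot'];print(round(o['time_s'],2),(o['position']*1000 if hasattr(o['position'],'shape') else np.array(o['position'])*1000).round(1),'tooly',np.degrees(np.arctan2(R[1][1],R[0][1])).round(2),'F',np.round(o['ft_force'],1),'T',np.round(o['wrist_torque'],3),'w',round(o['grip_width']*1000,1),'g',round(o['gripper_force'],1),'q6',np.round(o['q'][5],1))
E
python3 -m creep '[{"jaw":-0.4,"travel":[93,102,-120],"roll":0.98},{"jaw":-0.4,"travel":[93,102,-120],"roll":0.98},{"jaw":-0.4,"travel":[93,102,-120],"roll":0.98},{"jaw":-0.4,"travel":[93,102,-120],"roll":0.98},{"jaw":-0.4,"travel":[93,102,-120],"roll":0.98},{"jaw":-0.4,"travel":[93,102,-120],"roll":0.98},{"jaw":-0.4,"travel":[93,102,-120],"roll":0.98},{"jaw":-0.4,"travel":[93,102,-120],"roll":0.98},{"jaw":-0.4,"travel":[93,102,-120],"roll":0.98},{"jaw":-0.4,"travel":[93,102,-120],"roll":0.98}]' 80 >/dev/null; python3 -c "
import st;st.look('w2')"
```

```text
3.2 [624.1  87.2 364.6] tooly 44.74 F [ 1.2 -0.5  0.1] T [ 0.023  0.017 -0.053] w 60.0 g 0.0 q6 -47.5
3.25 [0.62408319 0.08733457 0.3646204 ] tooly 44.770613746343074
[131.  38.] 1952 mean [495.5 111.  149. ] rect [497.1 110.8] [15.7 39.5] ang 133.1 133.5
[259. 213.] 1158 mean [622.9  87.6 149.3] rect [622.8  87.5] [13.5 39.4] ang 135.1 135.0
```

```bash
python3 -m creep '[{"jaw":-0.4,"travel":[-1,0,-35],"roll":0},{"jaw":-0.4,"travel":[-1,0,-67],"roll":0},{"jaw":-0.4,"travel":[-1,0,-67],"roll":0},{"jaw":1,"travel":[-1,0,-67],"roll":0},{"jaw":1,"travel":[-1,0,-67],"roll":0},{"jaw":1,"travel":[-1,0,-67],"roll":0},{"jaw":1,"travel":[-1,0,-67],"roll":0},{"jaw":1,"travel":[-1,0,-67],"roll":0},{"jaw":1,"travel":[-1,0,-67],"roll":0}]' 80 >/dev/null; python3 st.py
```

```text
4.15 [623.   87.2 299.6] tooly 44.85 F [-3.8 -4.   6.6] T [-0.45   0.621  0.08 ] w 12.8 g 78.3 q6 -47.6
```

```bash
python3 -m creep '[{"jaw":1,"travel":[0,0,0],"roll":-0.1},{"jaw":1,"travel":[0,0,0],"roll":-0.2},{"jaw":1,"travel":[0,0,0],"roll":-0.3},{"jaw":1,"travel":[0,0,0],"roll":-0.4},{"jaw":1,"travel":[0,0,0],"roll":-0.5},{"jaw":1,"travel":[0,0,0],"roll":-0.6},{"jaw":1,"travel":[0,0,0],"roll":-0.7},{"jaw":1,"travel":[0,0,0],"roll":-0.8},{"jaw":1,"travel":[0,0,0],"roll":-0.8}]' 80 >/dev/null; python3 st.py
python3 -m creep '[{"jaw":-0.4,"travel":[0,0,0],"roll":-0.8},{"jaw":-0.4,"travel":[0,0,0],"roll":-0.8},{"jaw":-0.4,"travel":[0,0,0],"roll":-0.8},{"jaw":-0.4,"travel":[0,0,35],"roll":-0.8},{"jaw":-0.4,"travel":[0,0,67],"roll":-0.8},{"jaw":-0.4,"travel":[0,0,67],"roll":-0.8},{"jaw":-0.4,"travel":[0,0,67],"roll":-0.8}]' 80 >/dev/null;  python3 -c "
import st;st.look('w3')"
```

```text
5.05 [623.1  87.2 299.6] tooly -1.15 F [-2.5 -3.8  7. ] T [-0.459  0.362 -0.134] w 12.3 g 78.3 q6 -1.6
5.75 [622.9  87.6 366.3] tooly -46.83 F [ 0.  -0.2 -1. ] T [-0.028  0.033  0.03 ] w 59.8 g 0.0 q6 44.1
5.8 [0.62288612 0.08759739 0.36515195] tooly -46.73137238619522
[261. 214.] 1164 mean [625.3  87.7 149.2] rect [625.8  87.7] [39.3 14.6] ang 88.6 88.8
[381. 340.] 197 mean [614.  -50.1 149.2] rect [615.1 -47.8] [18.4  8.4] ang 49.0 40.7
```

A turned 46° (bar 135° to 88.6°); the second call's roll happened with the jaws already open and did no harm. From here the release rows use roll 0. C is next.

```bash
python3 -m creep '[{"jaw":-0.4,"travel":[-152,-106,0],"roll":1.43},{"jaw":-0.4,"travel":[-152,-106,0],"roll":1.43},{"jaw":-0.4,"travel":[-152,-106,0],"roll":1.43},{"jaw":-0.4,"travel":[-152,-106,0],"roll":1.43},{"jaw":-0.4,"travel":[-152,-106,0],"roll":1.43},{"jaw":-0.4,"travel":[-152,-106,0],"roll":1.43},{"jaw":-0.4,"travel":[-152,-106,0],"roll":1.43},{"jaw":-0.4,"travel":[-152,-106,0],"roll":1.43},{"jaw":-0.4,"travel":[-152,-106,0],"roll":1.43},{"jaw":-0.4,"travel":[-152,-106,0],"roll":1.43},{"jaw":-0.4,"travel":[-152,-106,0],"roll":1.43},{"jaw":-0.4,"travel":[-152,-106,0],"roll":1.43}]' 80 >/dev/null; python3 -c "
import st;st.look('w4')"
```

```text
7.0 [471.  -18.4 364.3] tooly 35.04 F [-0.2 -0.1 -0.7] T [-0.009  0.006 -0.018] w 59.8 g 0.0 q6 -51.7
7.05 [ 0.47104459 -0.01843095  0.3643688 ] tooly 35.03795991664383
[414.  67.] 1864 mean [492.7 109.1 148.9] rect [492.5 107.7] [15.6 39.1] ang 132.1 132.2
[258. 214.] 1149 mean [469.6 -18.4 149.4] rect [469.4 -18.3] [13.4 40.1] ang 125.4 125.8
[507. 230.] 152 mean [618.3  70.  146.3] rect [612.9  68.3] [ 7.3 15.9] ang 137.6 123.1
[384. 342.] 365 mean [607.1 -48.  149.7] rect [605.8 -46.5] [12.9 23.1] ang 130.9 137.1
```

```bash
python3 -m creep '[{"jaw":-0.4,"travel":[-1,0,-35],"roll":0},{"jaw":-0.4,"travel":[-1,0,-66],"roll":0},{"jaw":-0.4,"travel":[-1,0,-66],"roll":0},{"jaw":1,"travel":[-1,0,-66],"roll":0},{"jaw":1,"travel":[-1,0,-66],"roll":0},{"jaw":1,"travel":[-1,0,-66],"roll":0},{"jaw":1,"travel":[-1,0,-66],"roll":0},{"jaw":1,"travel":[-1,0,-66],"roll":0},{"jaw":1,"travel":[-1,0,-66],"roll":0}]' 80 >/dev/null; python3 st.py
python3 -m creep '[{"jaw":1,"travel":[0,0,0],"roll":-0.1},{"jaw":1,"travel":[0,0,0],"roll":-0.2},{"jaw":1,"travel":[0,0,0],"roll":-0.3},{"jaw":1,"travel":[0,0,0],"roll":-0.4},{"jaw":1,"travel":[0,0,0],"roll":-0.5},{"jaw":1,"travel":[0,0,0],"roll":-0.6},{"jaw":1,"travel":[0,0,0],"roll":-0.7},{"jaw":1,"travel":[0,0,0],"roll":-0.8},{"jaw":1,"travel":[0,0,0],"roll":-0.8}]' 80 >/dev/null; python3 st.py
python3 -m creep '[{"jaw":-0.4,"travel":[0,0,0],"roll":0},{"jaw":-0.4,"travel":[0,0,0],"roll":0},{"jaw":-0.4,"travel":[0,0,0],"roll":0},{"jaw":-0.4,"travel":[0,0,35],"roll":0},{"jaw":-0.4,"travel":[0,0,66],"roll":0},{"jaw":-0.4,"travel":[0,0,66],"roll":0},{"jaw":-0.4,"travel":[0,0,66],"roll":0}]' 80 >/dev/null;  python3 -c "
import st;st.look('w5')"
```

```text
7.95 [469.8 -18.8 300.1] tooly 35.14 F [-5.9 -4.4  9.6] T [-0.665  0.992  0.087] w 12.6 g 78.1 q6 -51.8
8.85 [470.  -18.8 300.1] tooly -10.87 F [-4.7 -4.5  8.1] T [-0.775  0.805 -0.091] w 12.4 g 78.0 q6 -5.8
9.55 [470.  -18.3 364.6] tooly -10.7 F [ 0.6  0.4 -0.7] T [-0.045  0.028 -0.025] w 60.1 g 0.0 q6 -6.0
9.6 [ 0.46991059 -0.01834564  0.36389995] tooly -10.71079040959944
[271.  11.] 855 mean [499.7 100.7 148.8] rect [498.3 103.5] [14.6 26.6] ang 133.1 152.2
[490.  16.] 980 mean [621.5  75.  148.5] rect [620.   74.6] [18.4 17.1] ang 86.8 102.0
[260. 215.] 1117 mean [471.  -18.1 149.4] rect [470.9 -17.9] [39.6 13.1] ang 79.8 79.5
[452. 214.] 1197 mean [598.2 -41.6 149.1] rect [597.1 -40.9] [13.7 43. ] ang 144.4 144.4
```

C turned 46°, so B next.

```bash
python3 -m creep '[{"jaw":-0.4,"travel":[24,128,0],"roll":0.94},{"jaw":-0.4,"travel":[24,128,0],"roll":0.94},{"jaw":-0.4,"travel":[24,128,0],"roll":0.94},{"jaw":-0.4,"travel":[24,128,0],"roll":0.94},{"jaw":-0.4,"travel":[24,128,0],"roll":0.94},{"jaw":-0.4,"travel":[24,128,0],"roll":0.94},{"jaw":-0.4,"travel":[24,128,0],"roll":0.94},{"jaw":-0.4,"travel":[24,128,0],"roll":0.94},{"jaw":-0.4,"travel":[24,128,0],"roll":0.94}]' 80 >/dev/null; python3 -c "
import st;st.look('w6')"
```

```text
10.5 [494.1 109.5 363.7] tooly 43.06 F [-0.1  0.1 -0.6] T [-0.023  0.01   0.028] w 59.6 g 0.0 q6 -44.0
10.55 [0.49410764 0.10954893 0.36389781] tooly 43.07345395306811
[261. 213.] 1168 mean [493.2 111.2 149.3] rect [493.  111.4] [13.6 39.8] ang 133.1 133.1
```

```bash
python3 -m creep '[{"jaw":-0.4,"travel":[-1,1,-35],"roll":0},{"jaw":-0.4,"travel":[-1,1,-65],"roll":0},{"jaw":-0.4,"travel":[-1,1,-65],"roll":0},{"jaw":1,"travel":[-1,1,-65],"roll":0},{"jaw":1,"travel":[-1,1,-65],"roll":0},{"jaw":1,"travel":[-1,1,-65],"roll":0},{"jaw":1,"travel":[-1,1,-65],"roll":0},{"jaw":1,"travel":[-1,1,-65],"roll":0},{"jaw":1,"travel":[-1,1,-65],"roll":0}]' 80 >/dev/null; python3 st.py
python3 -m creep '[{"jaw":1,"travel":[0,0,0],"roll":-0.1},{"jaw":1,"travel":[0,0,0],"roll":-0.2},{"jaw":1,"travel":[0,0,0],"roll":-0.3},{"jaw":1,"travel":[0,0,0],"roll":-0.4},{"jaw":1,"travel":[0,0,0],"roll":-0.5},{"jaw":1,"travel":[0,0,0],"roll":-0.6},{"jaw":1,"travel":[0,0,0],"roll":-0.7},{"jaw":1,"travel":[0,0,0],"roll":-0.8},{"jaw":1,"travel":[0,0,0],"roll":-0.8}]' 80 >/dev/null; python3 st.py
python3 -m creep '[{"jaw":-0.4,"travel":[0,0,0],"roll":0},{"jaw":-0.4,"travel":[0,0,0],"roll":0},{"jaw":-0.4,"travel":[0,0,0],"roll":0},{"jaw":-0.4,"travel":[0,0,35],"roll":0},{"jaw":-0.4,"travel":[0,0,66],"roll":0},{"jaw":-0.4,"travel":[0,0,66],"roll":0},{"jaw":-0.4,"travel":[0,0,66],"roll":0}]' 80 >/dev/null;  python3 -c "
import st;st.look('w7')"
```

```text
11.45 [493.1 110.5 301.1] tooly 43.15 F [-2.5 -1.5  6.7] T [-0.242  0.309  0.031] w 12.5 g 78.1 q6 -44.0
12.35 [493.2 110.4 301.1] tooly -2.86 F [-0.6 -1.2  6. ] T [-0.261  0.329 -0.012] w 12.7 g 78.1 q6 2.1
13.05 [492.9 110.6 365.6] tooly -2.69 F [-0.1 -0.9 -0.5] T [-0.006  0.005 -0.002] w 60.3 g 0.0 q6 1.9
13.1 [0.49289137 0.11055854 0.36484327] tooly -2.6929720042931984
[261. 213.] 1150 mean [494.4 111.9 149.4] rect [494.2 112. ] [39.7 13.6] ang 87.8 87.7
[446. 237.] 1282 mean [622.1  88.2 148.7] rect [620.3  89. ] [40.8 17.1] ang 88.6 87.5
```

```bash
python3 -m creep '[{"jaw":-0.4,"travel":[107,-153,0],"roll":1.0},{"jaw":-0.4,"travel":[107,-153,0],"roll":1.0},{"jaw":-0.4,"travel":[107,-153,0],"roll":1.0},{"jaw":-0.4,"travel":[107,-153,0],"roll":1.0},{"jaw":-0.4,"travel":[107,-153,0],"roll":1.0},{"jaw":-0.4,"travel":[107,-153,0],"roll":1.0},{"jaw":-0.4,"travel":[107,-153,0],"roll":1.0},{"jaw":-0.4,"travel":[107,-153,0],"roll":1.0},{"jaw":-0.4,"travel":[107,-153,0],"roll":1.0}]' 80 >/dev/null; python3 -c "
import st;st.look('w8')"
```

```text
14.0 [600.1 -42.4 364.6] tooly 54.44 F [-0.1 -0.3 -0.1] T [-0.002  0.016  0.011] w 59.8 g 0.0 q6 -69.7
14.05 [ 0.60010361 -0.0423729   0.36481276] tooly 54.45863653237947
[162.  21.] 1902 mean [472.5 -20.1 149.1] rect [473.2 -19.7] [39.3 15.3] ang 79.1 77.1
[448. 130.] 1572 mean [622.7  85.1 148.9] rect [621.7  83.6] [40.9 15.3] ang 88.6 88.7
[259. 214.] 1134 mean [599.  -42.6 149.4] rect [599.  -42.7] [13.3 39.5] ang 144.8 145.1
```

```bash
python3 -m creep '[{"jaw":-0.4,"travel":[-1,0,-35],"roll":0},{"jaw":-0.4,"travel":[-1,0,-66],"roll":0},{"jaw":-0.4,"travel":[-1,0,-66],"roll":0},{"jaw":1,"travel":[-1,0,-66],"roll":0},{"jaw":1,"travel":[-1,0,-66],"roll":0},{"jaw":1,"travel":[-1,0,-66],"roll":0},{"jaw":1,"travel":[-1,0,-66],"roll":0},{"jaw":1,"travel":[-1,0,-66],"roll":0},{"jaw":1,"travel":[-1,0,-66],"roll":0}]' 80 >/dev/null; python3 st.py
python3 -m creep '[{"jaw":1,"travel":[0,0,0],"roll":-0.1},{"jaw":1,"travel":[0,0,0],"roll":-0.2},{"jaw":1,"travel":[0,0,0],"roll":-0.3},{"jaw":1,"travel":[0,0,0],"roll":-0.4},{"jaw":1,"travel":[0,0,0],"roll":-0.5},{"jaw":1,"travel":[0,0,0],"roll":-0.6},{"jaw":1,"travel":[0,0,0],"roll":-0.7},{"jaw":1,"travel":[0,0,0],"roll":-0.8},{"jaw":1,"travel":[0,0,0],"roll":-0.8}]' 80 >/dev/null; python3 st.py
python3 -m creep '[{"jaw":-0.4,"travel":[0,0,0],"roll":0},{"jaw":-0.4,"travel":[0,0,0],"roll":0},{"jaw":-0.4,"travel":[0,0,0],"roll":0},{"jaw":-0.4,"travel":[0,0,35],"roll":0},{"jaw":-0.4,"travel":[0,0,66],"roll":0},{"jaw":-0.4,"travel":[0,0,66],"roll":0},{"jaw":-0.4,"travel":[0,0,66],"roll":0}]' 80 >/dev/null;  python3 -c "
import st;st.look('w9')"
```

```text
14.95 [599.1 -42.7 301.4] tooly 54.58 F [-2.4 -1.6  5.5] T [-0.259  0.417 -0.059] w 12.5 g 78.2 q6 -69.9
15.85 [599.2 -42.6 301.4] tooly 8.59 F [-1.2 -0.   5.1] T [-0.199  0.115 -0.074] w 12.5 g 78.2 q6 -23.9
16.55 [599.  -42.4 365.8] tooly 8.77 F [ 1.3 -0.5 -1. ] T [-0.003  0.012  0.051] w 59.6 g 0.0 q6 -24.1
16.6 [ 0.5989479  -0.04236026  0.36484976] tooly 8.77000302804363
[333.  24.] 1209 mean [623.4  78.5 149.1] rect [623.   77.9] [26.6 14.3] ang 88.7 87.0
[ 70. 151.] 1554 mean [472.9 -18.6 148.9] rect [474.3 -18.7] [39.7 16.5] ang 79.2 79.7
[261. 214.] 1150 mean [600.2 -41.7 149.3] rect [600.1 -41.7] [13.6 39.8] ang 99.3 98.9
```

First pass done, all four at about 46°. For the second pass I start with A.

```bash
python3 -m creep '[{"jaw":-0.4,"travel":[25,130,0],"roll":-0.18},{"jaw":-0.4,"travel":[25,130,0],"roll":-0.18},{"jaw":-0.4,"travel":[25,130,0],"roll":-0.18},{"jaw":-0.4,"travel":[25,130,0],"roll":-0.18},{"jaw":-0.4,"travel":[25,130,0],"roll":-0.18}]' 100 >/dev/null; python3 st.py
python3 -m creep '[{"jaw":-0.4,"travel":[0,0,-35],"roll":0},{"jaw":-0.4,"travel":[0,0,-66],"roll":0},{"jaw":-0.4,"travel":[0,0,-66],"roll":0},{"jaw":1,"travel":[0,0,-66],"roll":0},{"jaw":1,"travel":[0,0,-66],"roll":0},{"jaw":1,"travel":[0,0,-66],"roll":0},{"jaw":1,"travel":[0,0,-66],"roll":0},{"jaw":1,"travel":[0,0,-66],"roll":0},{"jaw":1,"travel":[0,0,-66],"roll":0}]' 100 >/dev/null; python3 st.py
python3 -m creep '[{"jaw":1,"travel":[0,0,0],"roll":-0.1},{"jaw":1,"travel":[0,0,0],"roll":-0.2},{"jaw":1,"travel":[0,0,0],"roll":-0.3},{"jaw":1,"travel":[0,0,0],"roll":-0.4},{"jaw":1,"travel":[0,0,0],"roll":-0.5},{"jaw":1,"travel":[0,0,0],"roll":-0.6},{"jaw":1,"travel":[0,0,0],"roll":-0.6}]' 100 >/dev/null; python3 st.py
python3 -m creep '[{"jaw":1,"travel":[0,0,0],"roll":-0.06},{"jaw":1,"travel":[0,0,0],"roll":-0.06}]' >/dev/null; python3 st.py
```

```text
17.1 [624.1  88.1 364.2] tooly -1.46 F [ 0.6 -0.5 -0. ] T [-0.017  0.038 -0.004] w 59.8 g 0.0 q6 -1.2
18.0 [623.6  87.4 301.5] tooly -1.54 F [-6.7 -1.   8.4] T [-0.222  0.969  0.061] w 11.8 g 98.2 q6 -1.2
18.7 [623.8  87.3 301.5] tooly -36.08 F [-4.9 -2.6  6.3] T [-0.436  0.85  -0.009] w 12.0 g 98.1 q6 33.3
18.9 [623.8  87.3 301.5] tooly -39.45 F [-3.7 -2.6  6.6] T [-0.397  0.778 -0.03 ] w 12.6 g 98.1 q6 36.7
```

```bash
python3 -m creep '[{"jaw":1,"travel":[0,0,0],"roll":-0.06},{"jaw":1,"travel":[0,0,0],"roll":-0.06}]' >/dev/null; python3 st.py
python3 -m creep '[{"jaw":1,"travel":[0,0,0],"roll":-0.06},{"jaw":1,"travel":[0,0,0],"roll":-0.06}]' >/dev/null; python3 st.py
python3 -m creep '[{"jaw":1,"travel":[0,0,0],"roll":-0.04},{"jaw":1,"travel":[0,0,0],"roll":-0.04}]' >/dev/null; python3 st.py
```

```text
19.1 [623.8  87.3 301.5] tooly -42.89 F [-4.5 -1.9  6.7] T [-0.46   0.745 -0.002] w 12.1 g 98.1 q6 40.1
19.3 [623.9  87.2 301.5] tooly -46.33 F [-4.6 -2.1  6.7] T [-0.487  0.773 -0.045] w 12.2 g 98.1 q6 43.6
19.5 [623.9  87.2 301.5] tooly -48.59 F [-4.2 -2.   6.2] T [-0.505  0.665 -0.069] w 12.4 g 98.1 q6 45.8
```

```bash
python3 -m creep '[{"jaw":1,"travel":[0,0,0],"roll":-0.05},{"jaw":1,"travel":[0,0,0],"roll":-0.05}]' >/dev/null; python3 st.py
python3 -m creep '[{"jaw":1,"travel":[0,0,0],"roll":-0.05},{"jaw":1,"travel":[0,0,0],"roll":-0.05}]' >/dev/null; python3 st.py;python3 -c "
import st;st.look('w10')"
```

```text
19.7 [623.8  87.3 301.5] tooly -51.37 F [-4.7 -1.8  7.1] T [-0.614  0.679  0.89 ] w 12.3 g 98.6 q6 48.6
19.9 [623.8  87.4 301.6] tooly -54.12 F [-4.8 -3.9  5.8] T [-0.642  0.758  1.879] w 12.0 g 104.3 q6 51.4
19.9 [623.8  87.4 301.6] tooly -54.12 F [-4.8 -3.9  5.8] T [-0.642  0.758  1.879] w 12.0 g 104.3 q6 51.4
19.95 [0.62381436 0.08738901 0.30155487] tooly -54.06264806189697
[260. 256.] 2344 mean [627.1  88.7 149.7] rect [626.5  88.5] [40.6 16.6] ang 35.8 37.3
```

View pics/w10.png

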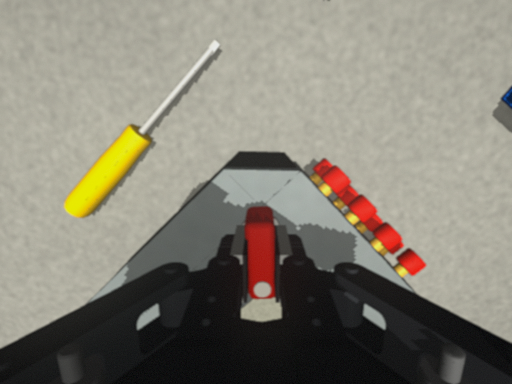

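The view shows the bar held between the pads at (260,250), and Tz jumped from about 0 to 1.9 N m, so A is home. I release it and go to C.

```bash
python3 -m creep '[{"jaw":1,"travel":[0,0,0],"roll":0.07},{"jaw":-0.4,"travel":[0,0,0],"roll":0.07},{"jaw":-0.4,"travel":[0,0,0],"roll":0.07},{"jaw":-0.4,"travel":[0,0,0],"roll":0.07},{"jaw":-0.4,"travel":[0,0,35],"roll":0.07},{"jaw":-0.4,"travel":[0,0,66],"roll":0.07},{"jaw":-0.4,"travel":[0,0,66],"roll":0.07},{"jaw":-0.4,"travel":[0,0,66],"roll":0.07}]' 100 >/dev/null;  python3 -c "
import st;st.look('w11')"
python3 -m creep '[{"jaw":-0.4,"travel":[-153,-105,0],"roll":0.7},{"jaw":-0.4,"travel":[-153,-105,0],"roll":0.7},{"jaw":-0.4,"travel":[-153,-105,0],"roll":0.7},{"jaw":-0.4,"travel":[-153,-105,0],"roll":0.7},{"jaw":-0.4,"travel":[-153,-105,0],"roll":0.7},{"jaw":-0.4,"travel":[-153,-105,0],"roll":0.7},{"jaw":-0.4,"travel":[-153,-105,0],"roll":0.7},{"jaw":-0.4,"travel":[-153,-105,0],"roll":0.7}]' 100 >/dev/null; python3 st.py
```

```text
20.75 [624.   87.6 365.8] tooly -50.28 F [ 0.5 -0.6 -0.7] T [-0.018 -0.04  -0.008] w 59.7 g 0.0 q6 47.5
20.8 [0.62396991 0.08758577 0.36483925] tooly -50.2753598273645
[261. 214.] 1131 mean [625.7  87.6 149.4] rect [625.9  87.9] [39.8 13.6] ang 40.2 40.7
[384. 344.] 313 mean [604.6 -53.4 149.2] rect [604.7 -50.5] [15.8 18.7] ang 99.9 71.1
21.6 [471.5 -17.2 365. ] tooly -10.22 F [-0.4  0.1  0.7] T [ 0.017 -0.031  0.01 ] w 59.6 g 0.0 q6 -6.3
```

```bash
python3 -m creep '[{"jaw":-0.4,"travel":[-1,-1,-35],"roll":0},{"jaw":-0.4,"travel":[-1,-1,-66],"roll":0},{"jaw":-0.4,"travel":[-1,-1,-66],"roll":0},{"jaw":1,"travel":[-1,-1,-66],"roll":0},{"jaw":1,"travel":[-1,-1,-66],"roll":0},{"jaw":1,"travel":[-1,-1,-66],"roll":0},{"jaw":1,"travel":[-1,-1,-66],"roll":0},{"jaw":1,"travel":[-1,-1,-66],"roll":0},{"jaw":1,"travel":[-1,-1,-66],"roll":0}]' 100 >/dev/null; python3 st.py
python3 -m creep '[{"jaw":1,"travel":[0,0,0],"roll":-0.1},{"jaw":1,"travel":[0,0,0],"roll":-0.2},{"jaw":1,"travel":[0,0,0],"roll":-0.3},{"jaw":1,"travel":[0,0,0],"roll":-0.4},{"jaw":1,"travel":[0,0,0],"roll":-0.5},{"jaw":1,"travel":[0,0,0],"roll":-0.6},{"jaw":1,"travel":[0,0,0],"roll":-0.65},{"jaw":1,"travel":[0,0,0],"roll":-0.65}]' 100 >/dev/null; python3 st.py
python3 -m creep '[{"jaw":1,"travel":[0,0,0],"roll":-0.06},{"jaw":1,"travel":[0,0,0],"roll":-0.06}]' >/dev/null; python3 st.py
python3 -m creep '[{"jaw":1,"travel":[0,0,0],"roll":-0.06},{"jaw":1,"travel":[0,0,0],"roll":-0.06}]' >/dev/null; python3 st.py
```

```text
22.5 [470.  -18.3 301.1] tooly -10.14 F [-3.2  0.1  9.2] T [ 0.129  0.605 -0.045] w 12.0 g 97.7 q6 -6.6
23.3 [470.3 -18.6 301.1] tooly -47.47 F [-0.1 -2.2  6.4] T [-0.224  0.196  0.006] w 12.0 g 97.6 q6 30.8
23.5 [470.4 -18.6 301.1] tooly -50.91 F [-0.7 -0.2  5.9] T [-0.235  0.195  0.009] w 12.0 g 97.6 q6 34.2
23.7 [470.4 -18.7 301.1] tooly -54.35 F [-1.3 -1.8  6. ] T [-0.334  0.119 -0.008] w 11.9 g 97.6 q6 37.6
```

```bash
python3 -m creep '[{"jaw":1,"travel":[0,0,0],"roll":-0.06},{"jaw":1,"travel":[0,0,0],"roll":-0.06}]' >/dev/null; python3 st.py
python3 -m creep '[{"jaw":1,"travel":[0,0,0],"roll":-0.05},{"jaw":1,"travel":[0,0,0],"roll":-0.05}]' >/dev/null; python3 st.py
```

```text
23.9 [470.4 -18.6 301.1] tooly -57.68 F [-0.5 -1.2  5.9] T [-0.338  0.083  0.854] w 12.1 g 98.0 q6 41.0
24.1 [470.4 -18.5 301.1] tooly -60.4 F [ 0.1 -1.8  5.3] T [-0.389  0.089  1.871] w 11.8 g 102.1 q6 43.8
```

C's stop felt too (1.87 N m). Release, then B.

```bash
python3 -m creep '[{"jaw":1,"travel":[0,0,0],"roll":0.07},{"jaw":-0.4,"travel":[0,0,0],"roll":0.07},{"jaw":-0.4,"travel":[0,0,0],"roll":0.07},{"jaw":-0.4,"travel":[0,0,0],"roll":0.07},{"jaw":-0.4,"travel":[0,0,35],"roll":0.07},{"jaw":-0.4,"travel":[0,0,66],"roll":0.07},{"jaw":-0.4,"travel":[0,0,66],"roll":0.07},{"jaw":-0.4,"travel":[0,0,66],"roll":0.07}]' 100 >/dev/null;  python3 -c "
import st;st.look('w12')"
python3 -m creep '[{"jaw":-0.4,"travel":[23,129,0],"roll":0.94},{"jaw":-0.4,"travel":[23,129,0],"roll":0.94},{"jaw":-0.4,"travel":[23,129,0],"roll":0.94},{"jaw":-0.4,"travel":[23,129,0],"roll":0.94},{"jaw":-0.4,"travel":[23,129,0],"roll":0.94},{"jaw":-0.4,"travel":[23,129,0],"roll":0.94},{"jaw":-0.4,"travel":[23,129,0],"roll":0.94},{"jaw":-0.4,"travel":[23,129,0],"roll":0.94},{"jaw":-0.4,"travel":[23,129,0],"roll":0.94}]' 100 >/dev/null; python3 -c "
import st;st.look('w13')"
```

```text
24.9 [469.9 -18.4 365.6] tooly -56.59 F [ 0.4 -1.1 -0.4] T [-0.003  0.023  0.018] w 59.8 g 0.0 q6 39.9
24.95 [ 0.46987595 -0.01838831  0.36489587] tooly -56.58453142560776
[412.  65.] 1792 mean [599.2 -41.9 149. ] rect [598.2 -41.6] [15.2 40.3] ang 98.7 98.1
[105.  72.] 1718 mean [495.2 109.  149.1] rect [495.5 107.4] [41.1 14.4] ang 87.1 86.9
[262. 214.] 1154 mean [472.3 -18.8 149.3] rect [472.2 -18.6] [39.8 13.6] ang 34.0 33.9
25.85 [493.1 110.5 364.7] tooly -2.79 F [-0.2  0.1  0.7] T [-0.005 -0.013  0.018] w 59.9 g 0.0 q6 2.0
25.9 [0.49310726 0.11051289 0.36488679] tooly -2.7784538238008305
[262. 213.] 1129 mean [494.4 112.1 149.4] rect [494.6 112.3] [39.5 13.3] ang 86.7 86.7
[449. 237.] 1331 mean [622.4  88.2 148.6] rect [620.4  89.3] [39.4 18. ] ang 40.5 40.3
[401. 370.] 202 mean [598.8 -25.6 147.5] rect [598.8 -22. ] [10.1 22.8] ang 137.3 153.1
```

```bash
python3 -m creep '[{"jaw":-0.4,"travel":[0,0,-35],"roll":0},{"jaw":-0.4,"travel":[0,0,-66],"roll":0},{"jaw":-0.4,"travel":[0,0,-66],"roll":0},{"jaw":1,"travel":[0,0,-66],"roll":0},{"jaw":1,"travel":[0,0,-66],"roll":0},{"jaw":1,"travel":[0,0,-66],"roll":0},{"jaw":1,"travel":[0,0,-66],"roll":0},{"jaw":1,"travel":[0,0,-66],"roll":0},{"jaw":1,"travel":[0,0,-66],"roll":0}]' 100 >/dev/null; python3 st.py
python3 -m creep '[{"jaw":1,"travel":[0,0,0],"roll":-0.1},{"jaw":1,"travel":[0,0,0],"roll":-0.2},{"jaw":1,"travel":[0,0,0],"roll":-0.3},{"jaw":1,"travel":[0,0,0],"roll":-0.4},{"jaw":1,"travel":[0,0,0],"roll":-0.5},{"jaw":1,"travel":[0,0,0],"roll":-0.6},{"jaw":1,"travel":[0,0,0],"roll":-0.65},{"jaw":1,"travel":[0,0,0],"roll":-0.65}]' 100 >/dev/null; python3 st.py
python3 -m creep '[{"jaw":1,"travel":[0,0,0],"roll":-0.06},{"jaw":1,"travel":[0,0,0],"roll":-0.06}]' >/dev/null; python3 st.py
python3 -m creep '[{"jaw":1,"travel":[0,0,0],"roll":-0.06},{"jaw":1,"travel":[0,0,0],"roll":-0.06}]' >/dev/null; python3 st.py
```

```text
26.8 [493.2 110.6 301.1] tooly -2.7 F [-1.9 -0.8  6.5] T [-0.05   0.296 -0.03 ] w 12.1 g 97.9 q6 1.9
27.6 [493.3 110.5 301.1] tooly -40.02 F [ 0.2 -0.2  6.4] T [-0.084  0.261 -0.058] w 11.7 g 97.8 q6 39.2
27.8 [493.3 110.5 301.1] tooly -43.46 F [-1.  -0.9  6. ] T [-0.145  0.199 -0.049] w 12.1 g 97.8 q6 42.7
28.0 [493.3 110.5 301.1] tooly -46.9 F [-1.6 -0.3  6.5] T [-0.195  0.167 -0.053] w 12.0 g 97.8 q6 46.1
```

```bash
python3 -m creep '[{"jaw":1,"travel":[0,0,0],"roll":-0.06},{"jaw":1,"travel":[0,0,0],"roll":-0.06}]' >/dev/null; python3 st.py
python3 -m creep '[{"jaw":1,"travel":[0,0,0],"roll":-0.05},{"jaw":1,"travel":[0,0,0],"roll":-0.05}]' >/dev/null; python3 st.py
```

```text
28.2 [493.3 110.5 301.1] tooly -50.32 F [-0.1 -0.1  5.4] T [-0.169  0.145  0.13 ] w 11.6 g 97.8 q6 49.5
28.4 [493.3 110.6 301.1] tooly -53.03 F [-0.2 -0.3  5.8] T [-0.171  0.18   1.268] w 11.9 g 99.2 q6 52.3
```

B is home (1.27 N m). Release, then D.

```bash
python3 -m creep '[{"jaw":1,"travel":[0,0,0],"roll":0.05},{"jaw":-0.4,"travel":[0,0,0],"roll":0.05},{"jaw":-0.4,"travel":[0,0,0],"roll":0.05},{"jaw":-0.4,"travel":[0,0,0],"roll":0.05},{"jaw":-0.4,"travel":[0,0,35],"roll":0.05},{"jaw":-0.4,"travel":[0,0,66],"roll":0.05},{"jaw":-0.4,"travel":[0,0,66],"roll":0.05},{"jaw":-0.4,"travel":[0,0,66],"roll":0.05}]' 100 >/dev/null;  python3 -c "
import st;st.look('w14')"
python3 -m creep '[{"jaw":-0.4,"travel":[106,-153,0],"roll":1.03},{"jaw":-0.4,"travel":[106,-153,0],"roll":1.03},{"jaw":-0.4,"travel":[106,-153,0],"roll":1.03},{"jaw":-0.4,"travel":[106,-153,0],"roll":1.03},{"jaw":-0.4,"travel":[106,-153,0],"roll":1.03},{"jaw":-0.4,"travel":[106,-153,0],"roll":1.03},{"jaw":-0.4,"travel":[106,-153,0],"roll":1.03},{"jaw":-0.4,"travel":[106,-153,0],"roll":1.03},{"jaw":-0.4,"travel":[106,-153,0],"roll":1.03}]' 100 >/dev/null; python3 -c "
import st;st.look('w15')"
```

```text
29.2 [492.9 110.5 365.6] tooly -50.28 F [-1.2  0.   0.1] T [0.07  0.013 0.043] w 59.8 g 0.0 q6 49.5
29.25 [0.49288377 0.1105616  0.36485246] tooly -50.2698804545934
[426.  81.] 1796 mean [623.2  88.1 148.9] rect [621.8  88.5] [38.7 16.2] ang 40.2 40.1
[261. 212.] 1121 mean [495.9 111.5 149.4] rect [496.  111.8] [39.6 13.3] ang 40.2 40.3
[506. 226.] 247 mean [595.7 -25.8 147.1] rect [593.2 -22.2] [19.   9.3] ang 52.4 42.5
30.15 [599.1 -42.4 364.5] tooly 8.55 F [-0.2 -0.6  0. ] T [ 0.026  0.039 -0.035] w 59.7 g 0.0 q6 -23.9
30.2 [ 0.59910201 -0.04240995  0.36484125] tooly 8.572689622712877
[331.  16.] 1431 mean [621.1  81.8 149.1] rect [622.7  84. ] [38.9 14.1] ang 40.7 31.5
[ 70. 153.] 1427 mean [473.1 -18.9 149.2] rect [474.2 -18.7] [42.4 14.3] ang 33.9 34.4
[262. 214.] 1140 mean [600.3 -41.7 149.4] rect [600.4 -41.5] [13.3 40.2] ang 98.1 98.0
```

```bash
python3 -m creep '[{"jaw":-0.4,"travel":[0,0,-35],"roll":0},{"jaw":-0.4,"travel":[0,0,-66],"roll":0},{"jaw":-0.4,"travel":[0,0,-66],"roll":0},{"jaw":1,"travel":[0,0,-66],"roll":0},{"jaw":1,"travel":[0,0,-66],"roll":0},{"jaw":1,"travel":[0,0,-66],"roll":0},{"jaw":1,"travel":[0,0,-66],"roll":0},{"jaw":1,"travel":[0,0,-66],"roll":0},{"jaw":1,"travel":[0,0,-66],"roll":0}]' 100 >/dev/null; python3 st.py
python3 -m creep '[{"jaw":1,"travel":[0,0,0],"roll":-0.1},{"jaw":1,"travel":[0,0,0],"roll":-0.2},{"jaw":1,"travel":[0,0,0],"roll":-0.3},{"jaw":1,"travel":[0,0,0],"roll":-0.4},{"jaw":1,"travel":[0,0,0],"roll":-0.5},{"jaw":1,"travel":[0,0,0],"roll":-0.6},{"jaw":1,"travel":[0,0,0],"roll":-0.65},{"jaw":1,"travel":[0,0,0],"roll":-0.65}]' 100 >/dev/null; python3 st.py
python3 -m creep '[{"jaw":1,"travel":[0,0,0],"roll":-0.06},{"jaw":1,"travel":[0,0,0],"roll":-0.06}]' >/dev/null; python3 st.py
python3 -m creep '[{"jaw":1,"travel":[0,0,0],"roll":-0.06},{"jaw":1,"travel":[0,0,0],"roll":-0.06}]' >/dev/null; python3 st.py
```

```text
31.1 [599.2 -42.4 301.3] tooly 8.75 F [-1.2  0.4  6.9] T [ 0.116  0.208 -0.084] w 12.0 g 98.0 q6 -24.1
31.9 [599.4 -42.5 301.3] tooly -28.54 F [0.7 0.2 5.5] T [-0.036 -0.081  0.004] w 12.0 g 98.1 q6 13.2
32.1 [599.4 -42.5 301.4] tooly -31.99 F [ 0.3 -0.6  6.3] T [-0.076 -0.082 -0.057] w 12.2 g 98.0 q6 16.7
32.3 [599.4 -42.5 301.4] tooly -35.42 F [ 1.3 -1.2  5.6] T [-0.046 -0.123 -0.023] w 12.1 g 98.0 q6 20.1
```

```bash
python3 -m creep '[{"jaw":1,"travel":[0,0,0],"roll":-0.06},{"jaw":1,"travel":[0,0,0],"roll":-0.06}]' >/dev/null; python3 st.py
python3 -m creep '[{"jaw":1,"travel":[0,0,0],"roll":-0.05},{"jaw":1,"travel":[0,0,0],"roll":-0.05}]' >/dev/null; python3 st.py
```

```text
32.5 [599.5 -42.5 301.3] tooly -38.8 F [ 0.7 -0.7  6.1] T [-0.109 -0.181  0.442] w 12.0 g 98.1 q6 23.5
32.7 [599.5 -42.4 301.4] tooly -41.53 F [ 1.5 -0.4  6.1] T [-0.168 -0.222  1.572] w 12.1 g 100.7 q6 26.2
```

D is home too (1.57 N m). Now release, rise and check all four from above.

```bash
python3 -m creep '[{"jaw":1,"travel":[0,0,0],"roll":0.06},{"jaw":-0.4,"travel":[0,0,0],"roll":0.06},{"jaw":-0.4,"travel":[0,0,0],"roll":0.06},{"jaw":-0.4,"travel":[0,0,0],"roll":0.06},{"jaw":-0.4,"travel":[0,0,35],"roll":0.06},{"jaw":-0.4,"travel":[0,0,85],"roll":0.06},{"jaw":-0.4,"travel":[0,0,135],"roll":0.06},{"jaw":-0.4,"travel":[0,0,185],"roll":0.06}]' 100 >/dev/null
python3 -m creep '[{"jaw":-1,"travel":[-68,26,0],"roll":0.5},{"jaw":-1,"travel":[-68,26,0],"roll":0.5},{"jaw":-1,"travel":[-68,26,0],"roll":0.5},{"jaw":-1,"travel":[-68,26,0],"roll":0.5},{"jaw":-1,"travel":[-68,26,0],"roll":0.5},{"jaw":-1,"travel":[-68,26,0],"roll":0.5}]' >/dev/null; python3 -c "
import st;st.look('w16')"
```

```text
34.1 [531.1 -16.5 484.5] tooly -9.69 F [ 0.3 -0.6 -0.1] T [0.034 0.053 0.011] w 85.3 g 0.0 q6 -4.9
34.15 [ 0.53119583 -0.01650553  0.48441215] tooly -9.6755570714887
[201.  59.] 657 mean [495.  109.5 149.2] rect [495.1 108.9] [39.3 15. ] ang 39.2 40.2
[336.  61.] 641 mean [623.2  86.1 149.2] rect [622.5  85.6] [40.  13.9] ang 40.2 40.4
[326. 190.] 475 mean [599.7 -42.1 149.1] rect [599.  -41.6] [39.7 15.2] ang 52.4 52.2
[207. 189.] 457 mean [471.7 -18.7 149.4] rect [471.9 -18.7] [40.  13.6] ang 34.6 33.8
```

View pics/w16.png

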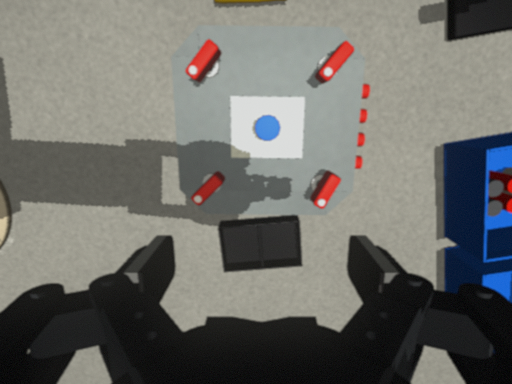

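All four bars have turned 91–95° to their stops. The jar is still on the label at (266,128) and the tray at (260,243) hasn't moved.

```bash
python3 -c "
from rig import *;print(close_job())"
```

```text
the job is handed in; nothing more can be done
None
```

I tightened all four screws crosswise (A, C, B, D) in two passes, about 46° each and then home until I felt each stop; the gripper has let go, the jar and tray look unmoved in the last view, and the job is handed in at about 34 s, with no verdict returned.

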